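Seat the roller blocks, add the spare and close the kit carton

ROBOT

A 6-joint arm with a two-finger parallel gripper is mounted at the origin on the work surface. World frame = base frame: x ahead of the robot, y to its left, z up, the work surface at z = 0. Lengths are in m, angles in rad, forces in N, time in s.
With the tool pointing down it reaches from about 0.325 to 0.9 m from the base axis. Payload 6.1 kg.
Tool frame: the origin (TCP) lies between the finger pads; the fingertips stand r.nose_length ahead of it and the grasp point (between the pads) lies 2 mm behind it (r.nose_length is the distance from the TCP to the fingertips, in m); x points along the fingers, y is the direction in which the jaws open and shut, and the axes are right-handed (so a half turn about x gives the same grasp; the last joint's range is limited). The gripper opens to 87 mm and grips with 3 to 60 N. Pads are 19 mm wide; open, the fingers measure 117 mm over their backs; the gripper's body (75 mm by 190 mm) begins 51 mm behind the grasp point.
Start: joints at [1.034, 0.22, 1.526, -0, 1.395, -0.126], TCP at [0.25, 0.573, 0.24] pointing down, gripper open.
Joint ranges: [-2.98, 2.98], [-0.91, 2.08], [0.09, 2.57], [-1.24, 4.39], [0.2, 2.65], [-2.68, 2.68]. Speed limits (rad/s): [2.57, 2.57, 3.01, 3.14, 3.14, 3.14].

INTERFACE

Orientations are given as a unit quaternion [x, y, z, w].
In Python, from bench import r, cams, job_done gives the robot as it stands. The module is installed in compiled form; this text tells all that it offers.
- The arm moves only by the shell command python3 -m inch 'ROWS' [OPENING] [FORCE]. ROWS is JSON, a list of rows, each an object of numbers: "x", "y", "z": the shift along the tool's x, y, z in mm; "spin": the turn about the tool's x in degrees. A call has 1 to 8 rows; each row shifts and turns the commanded pose from where the row before left it, along the tool's axes as they then stand; what a row does not reach is not made up. A row lasts 1/12 s, in which the tool goes at most 41.7 mm and 7.16 degrees, less where a joint would pass 70% of its speed; a pose out of reach is approached as far as the arm can. A call with a gripper value outside its range is refused whole. OPENING is the finger opening in mm, from 0 to 87, set as the call begins (- or left out, the last holds). The fingers move at their own pace and stop on an object; FORCE is the grip in N (left out, the last holds). Time passes only in rows, so rows that do not move let the fingers close. It gives the time, the measured TCP pose, the force and the opening at its end, in the units of the state.
- r.read_state(): the state, without advancing time (a new reading comes with each control period).
- cams.camera(name): name is "scene" or "top"; returns a dict with "color" (420x560x3 uint8, red, green, blue), "fovy" (degrees; the focal length in pixels is half the picture's height over the tangent of half this angle, whatever the lens; pixels are square), "cx", "cy" (the principal point, pixels), "D" ([k1, k2, p1, p2, k3] as OpenCV has them; the pictures are not rectified), "rvec" (rotation vector, rad) and "tvec" (3), from world to camera coordinates, as OpenCV has them. Camera axes: x right, y down, z forward; pixel columns grow to the right and rows downward; lengths in m; the calibration is good to about 2 mm. A picture is of the moment at which its call begins. There is no depth.
- job_done(): hands the job in, once; it reports no verdict.
The state is a dict: "time_s": time; "joint_pos": joint angles; "joint_velocities": joint speeds; "joint_efforts": joint torques, N m; "position": TCP position; "eef_rot": TCP orientation; "force": force on the tool from outside, world axes, zero at the start; "torque": the same for the moment, N m; "finger_gap": finger opening in m.
Only numpy, scipy, OpenCV 4.12 (cv2) and the standard library are available. Lean on these libraries where they do the work, as an engineer would, in place of code of your own. Each camera call takes 0.05 s, during which the arm holds its last target. There are 200 camera calls.

TASK

Finish packing the roller kit: first press down the roller blocks that still stand up out of the white tray, one after the other, until all four are fully home, then pick up the loose red roller and lay it, not drop it, lengthwise in the empty grey-floored bay of the tray. Then fold the carton's lid fully shut and press the blue plug on the lid down until it is fully home, letting go of everything. Leave the grey roller, the tape roll and the tape dispenser where they are.

Things in the scene. Friction and masses are not known exactly. Their poses are not given: they have to be found in the camera images.
- case: open brown carton fixed to the bench, 300 (x) x 220 (y) x 78 mm high, walls 6 mm; origin at the centre of its underside. A white tray inside, deck 30 mm up. Lid hinge along x at the +y side. Four roller blocks in a row at y +58, x -102, -34, +34, +102 mm, in any order. Bay at x -40, y -42. White pillar 26 x 32 mm, top 64 mm up, at x +90, y -88, under the plug's place
- bay (a point): centre of the floor of the empty bay: a flat recess 84 (case x) x 60 (case y) mm with a grey floor, 8 mm below the tray's deck and 22 mm above the bench; its axes are those of the case
- block_a_top (a point): top centre of roller block A: black housing 46 (case x) x 44 (case y) mm with a red roller on top, this point is the top of the red roller, the place to press on. It lies 66 mm above the bench when the block is home, up to 80 mm when it stands proud (a yellow band then shows)
- block_b_top (a point): top centre of roller block B: black housing 46 (case x) x 44 (case y) mm with a red roller on top, this point is the top of the red roller, the place to press on. It lies 66 mm above the bench when the block is home, up to 80 mm when it stands proud (a yellow band then shows)
- block_c_top (a point): top centre of roller block C: black housing 46 (case x) x 44 (case y) mm with a red roller on top, this point is the top of the red roller, the place to press on. It lies 66 mm above the bench when the block is home, up to 80 mm when it stands proud (a yellow band then shows)
- block_d_top (a point): top centre of roller block D: black housing 46 (case x) x 44 (case y) mm with a red roller on top, this point is the top of the red roller, the place to press on. It lies 66 mm above the bench when the block is home, up to 80 mm when it stands proud (a yellow band then shows)
- block_a (a joint): how far roller block A is pressed in, m: 0 = 14 mm proud, 0.014 = fully home against its stop. Slides straight down with about 6 N of friction and stays where it is left
- block_b (a joint): how far roller block B is pressed in, m: 0 = 14 mm proud, 0.014 = fully home against its stop. Slides straight down with about 6 N of friction and stays where it is left
- block_c (a joint): how far roller block C is pressed in, m: 0 = 14 mm proud, 0.014 = fully home against its stop. Slides straight down with about 6 N of friction and stays where it is left
- block_d (a joint): how far roller block D is pressed in, m: 0 = 14 mm proud, 0.014 = fully home against its stop. Slides straight down with about 6 N of friction and stays where it is left
- red_roller_mid (a point): centre of the loose red roller, lying on the bench: 60 mm long along its x axis, red barrel 30 mm across and 44 mm long between two black square end plates 40 x 40 x 8 mm; the centre is 20 mm above what it lies on; 60 to 120 g. Grip it across the barrel
- grey_roller_mid (a point): centre of a grey-barrelled roller of the same shape and size, not wanted in the kit; stays on the bench
- lid (a joint): angle of the carton's lid, rad: 0 = shut flat on the rim, 1.57 = upright, more = leaning outward (+y of the case). A stiff hinge: it stays where it is left, about 2 N at the free edge moves it; its stops are at 0 and 1.95
- lid_edge (a point): middle of the lid's free edge. The lid is a 300 x 220 x 6 mm board; its hinge line is 81 mm above the bench at y = +110 mm of the case, this point is 220 mm from it. Shut, the lid's top is at 84 mm
- plug_top (a point): centre of the flat head of the blue plug on the lid's outer face, head 36 mm across and 8 mm thick, at 195 mm from the hinge line and at x = +90 mm of the case. On the shut lid it is 102 mm above the bench when up, 92 mm when home
- plug (a joint): how far the plug is pushed into the lid, m: 0 = standing 10 mm up, 0.010 = fully home, head on the lid. About 5 N of friction, stays where it is left
- tape_roll: brown tape roll lying flat, 100 mm across, 48 mm high; origin at the centre of its underside; leave alone
- dispenser: black tape dispenser, about 155 x 110 x 60 mm; origin under the centre of its round part; leave alone
Mind the look-alikes: they are no part of the job. What is shaped like the part that bears red_roller_mid but orange is not meant.

How it is judged:
By the outcome, as a careful person would: the job done as asked, in the order asked, and still so for the second after the job is handed in, with the robot touching nothing.
It also fails if it takes over 72 s, if anything falls off the work surface, if the arm or the gripper's body presses on something with over 40 N, if the wrist force passes 120 N, or if a joint passes its speed limit or range.

## Working session

There is one attempt and no reset: what is moved stays moved. The work goes in short steps, Python scripts to look and compute and a shell command to move; the robot and the scene stay as the last step left them, time stands still between calls to the robot, and variables do not carry over. Pictures are saved under pics/ and viewed, about 8 in all and at most 12, crops included, and the job is handed in when it is done.

```bash
mkdir -p pics; cat > h.py <<'E'
import numpy as np, cv2
from bench import r,cams
def get(n):
    c=cams.camera(n); im=c["color"]; f=im.shape[0]/2/np.tan(np.radians(c["fovy"])/2)
    c["K"]=np.array([[f,0,c["cx"]],[0,f,c["cy"]],[0,0,1.]]); c["D"]=np.array(c["D"],float)
    c["R"]=cv2.Rodrigues(np.array(c["rvec"],float))[0]; c["t"]=np.array(c["tvec"],float).ravel(); return c
def ray(c,uv):
    p=cv2.undistortPoints(np.array([[uv]],float),c["K"],c["D"])[0,0]
    return -c["R"].T@c["t"], c["R"].T@np.array([p[0],p[1],1])
def onz(c,uv,z):
    o,d=ray(c,uv); return o+d*(z-o[2])/d[2]
def proj(c,P):
    return cv2.projectPoints(np.array(P,float).reshape(-1,3),np.array(c["rvec"],float),c["t"],c["K"],c["D"])[0][:,0]
def save(c,n,box=None,s=1):
    im=c["color"]
    if box: im=im[box[1]:box[3],box[0]:box[2]]
    cv2.imwrite("pics/"+n,cv2.resize(im[:,:,::-1],None,fx=s,fy=s,interpolation=cv2.INTER_CUBIC))
E
python3 - <<'E'
from h import *
for n in("top","scene"):
    c=get(n); save(c,n+"1.png",s=1.4); print(n,c["fovy"],-c["R"].T@c["t"],c["D"]); np.save(n+".npy",c,allow_pickle=True)
print(r.nose_length,r.read_state())
E
```

```text
top 49.07222729298765 [0.41391725 0.0564386  1.23277874] [-0.02027425  0.          0.          0.          0.        ]
scene 52.754034495763534 [1.17340727 0.35522795 0.93034806] [-0.04671796  0.          0.          0.          0.        ]
0.017 {'time_s': 0.1, 'joint_pos': array([ 1.03389954e+00,  2.21167357e-01,  1.52750127e+00, -3.36401624e-05,
        1.39466167e+00, -1.26123083e-01]), 'joint_velocities': array([ 0.00047621, -0.00119597, -0.00397776,  0.00036757,  0.0006521 ,
       -0.00080835]), 'joint_efforts': array([ 6.73362592e-04, -4.95943558e+01, -3.88520586e+01,  7.01630465e-02,
        5.15401829e-02, -5.09270842e-05]), 'position': array([0.24933198, 0.57254408, 0.23853174]), 'eef_rot': array([ 0.14362471,  0.69243397, -0.14479413,  0.69205621]), 'force': array([-0.00527375, -0.32257788,  0.31536391]), 'torque': array([ 0.01406641, -0.01322019,  0.01230483]), 'finger_gap': 0.08692714304806876}
```

View pics/top1.png

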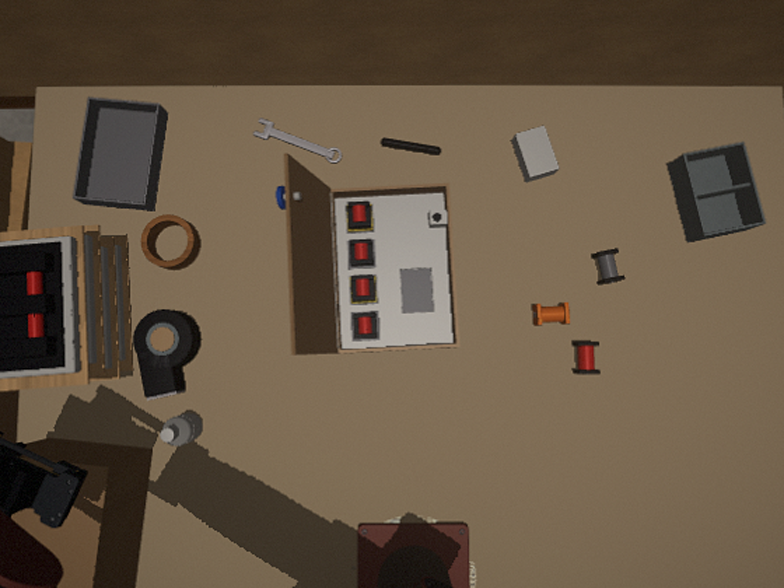

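View pics/scene1.png

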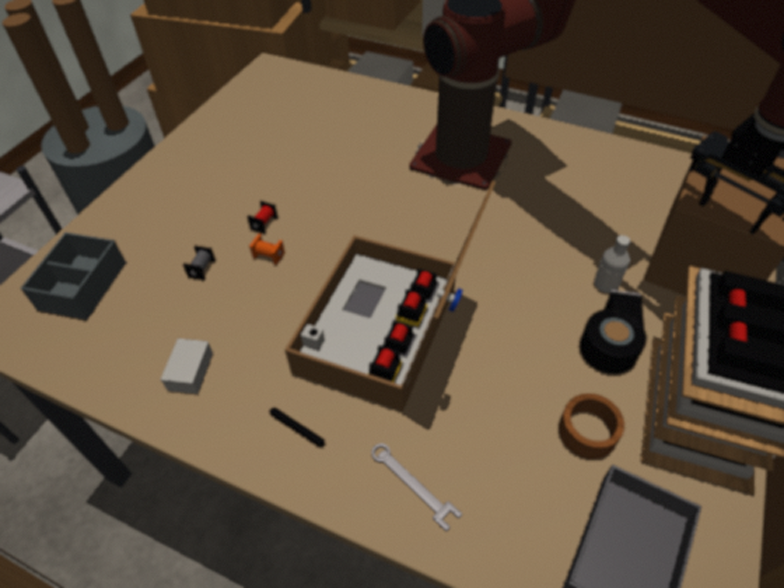

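The top view (at 1.4x) shows the open carton around (395,270), the lid standing on its left (+y) side and the plug at (282,197). The red blocks are at (360,214), (361,252), (363,288) and (366,325), and the grey bay is at (417,289).

There are three roller candidates: red (586,357), orange (551,313) and grey (607,266). The red one on the bench fits the description. The red rollers at (35,283) and (35,325) sit in another tray, so they aren't loose.

```bash
cat > m.py <<'E'
from h import *
from scipy.spatial.transform import Rotation as Ro
c=np.load("top.npy",allow_pickle=True).item(); s=np.load("scene.npy",allow_pickle=True).item()
def blobs(c,f,amin=40):
    im=c["color"].astype(int); m=f(im[...,0],im[...,1],im[...,2]).astype(np.uint8)
    n,l,st,ce=cv2.connectedComponentsWithStats(m)
    return [(ce[i].round(1),st[i,4],cv2.minAreaRect(np.argwhere(l==i)[:,::-1].astype(np.float32))) for i in range(1,n) if st[i,4]>=amin]
red=lambda R,G,B:(R>90)&(G<0.35*R)&(B<0.35*R)
blue=lambda R,G,B:(B>80)&(R<0.5*B)
grey=lambda R,G,B:(abs(R-G)<12)&(abs(B-G)<14)&(R>70)&(R<125)
for nm,cc in(("top",c),("scene",s)):
    for b in blobs(cc,red): print(nm,"red",b[0],b[1],np.round(b[2][1],1),round(b[2][2],1), onz(cc,b[0],.075).round(4),onz(cc,b[0],.03).round(4))
    for b in blobs(cc,blue,20): print(nm,"blue",b[0],b[1])
for b in blobs(c,grey,300):
    print("grey",b[0],b[1],[onz(c,p,.022)[:2].round(4).tolist() for p in cv2.boxPoints(b[2])],onz(c,b[0],.022).round(4))
print(Ro.from_quat(r.read_state()["eef_rot"]).as_matrix().round(3))
top=cv2.resize(c["color"][120:260,190:335],None,fx=4,fy=4,interpolation=2)
rr=cv2.resize(c["color"][170:280,370:460],None,fx=4,fy=4,interpolation=2)
o=np.zeros((560,800,3),np.uint8);o[:560,:580]=top[:560,:580];x=cv2.resize(rr,(220,269));o[:269,580:]=x
x=cv2.resize(s["color"][185:275,255:345],(220,220),interpolation=2);o[280:500,580:]=x
cv2.imwrite("pics/crop.png",o[:,:,::-1])
E
python3 m.py
```

```text
top red [255.9 152.1] 93 [10.  8.] 90.0 [0.6697 0.0991 0.075 ] [0.6797 0.1007 0.03  ]
top red [257.5 179. ] 88 [10.  7.] 90.0 [0.6001 0.0949 0.075 ] [0.6073 0.0963 0.03  ]
top red [ 23.3 201.7] 130 [16.  8.] 90.0 [0.5432 0.6914 0.075 ] [0.5482 0.7161 0.03  ]
top red [258.6 205. ] 92 [11.  8.] 90.0 [0.5335 0.092  0.075 ] [0.5382 0.0934 0.03  ]
top red [ 24.  232.3] 142 [16.  8.] 90.0 [0.4653 0.6856 0.075 ] [0.4673 0.71   0.03  ]
top red [260.3 231.8] 91 [10.  8.] 90.0 [0.4658 0.0876 0.075 ] [0.4678 0.0888 0.03  ]
top red [418.5 254.8] 162 [16.  9.] 90.0 [ 0.4072 -0.3093  0.075 ] [ 0.4069 -0.3235  0.03  ]
top blue [199.3 140.2] 40
scene red [188.4 151.6] 75 [ 7.7 11. ] 31.0 [ 0.4443 -0.2856  0.075 ] [ 0.4059 -0.3193  0.03  ]
scene red [302.7 198.4] 71 [7.2 9.8] 26.6 [0.4789 0.0947 0.075 ] [0.4423 0.081  0.03  ]
scene red [527.4 212.2] 99 [11.  9.] 90.0 [0.2869 0.6534 0.075 ] [0.2402 0.6691 0.03  ]
scene red [294.1 213.6] 80 [ 8.  10.3] 26.6 [0.536 0.094 0.075] [0.5025 0.0803 0.03  ]
scene red [284.8 236.5] 89 [ 8.5 10.7] 26.6 [0.6124 0.1015 0.075 ] [0.5829 0.0881 0.03  ]
scene red [527
[... 176 characters left out ...]
 [326.  212.4] 39
grey [ 86.6 111.3] 2759 [[0.7139, 0.653], [0.9226, 0.6348], [0.9012, 0.4923], [0.6936, 0.5129]] [0.7954 0.5606 0.022 ]
grey [11.8 88.7] 546 [[0.8938, 0.8045], [0.8932, 0.7378], [0.8253, 0.7338], [0.8258, 0.8002]] [0.8603 0.7696 0.022 ]
grey [506.3 124.5] 716 [[0.7994, -0.5289], [0.8243, -0.6388], [0.7377, -0.6524], [0.7134, -0.5432]] [ 0.7571 -0.5772  0.022 ]
grey [513.8 152.6] 722 [[0.7083, -0.5476], [0.732, -0.6652], [0.6605, -0.6749], [0.6373, -0.5579]] [ 0.6796 -0.5933  0.022 ]
grey [297.5 207. ] 688 [[0.5746, 0.022], [0.5774, -0.0369], [0.4937, -0.0402], [0.4909, 0.0183]] [ 0.5335 -0.0093  0.022 ]
[[-0.001  0.399  0.917]
 [-0.002  0.917 -0.399]
 [-1.    -0.002 -0.   ]]
```

View pics/crop.png

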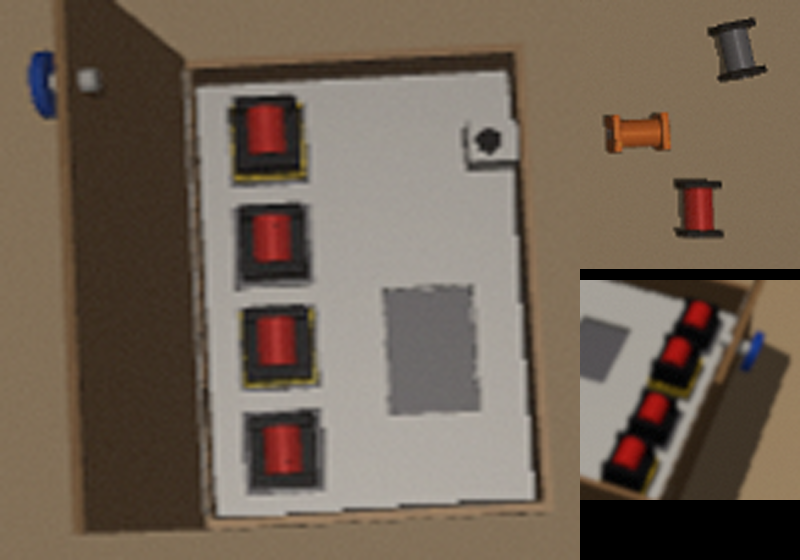

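The crop shows yellow bands on the first block (x +102, crop (268,130)) and the third (x -34, (278,343)). The second and fourth show none. The loose red roller has a red barrel and black plates, with its axis along world x. Estimated case pose: (0.571, 0.035), yaw about 3°.

```bash
python3 - <<'E'
from h import *
c=np.load("top.npy",allow_pickle=True).item(); s=np.load("scene.npy",allow_pickle=True).item()
def tri(a,b):
    o1,d1=ray(c,a);o2,d2=ray(s,b);A=np.c_[d1,-d2];t=np.linalg.lstsq(A,o2-o1,rcond=None)[0]
    p,q=o1+d1*t[0],o2+d2*t[1];return ((p+q)/2).round(4),(p-q).round(4)
for a,b in [((255.9,152.1),(274.8,254.9)),((257.5,179),(284.8,236.5)),((258.6,205),(294.1,213.6)),((260.3,231.8),(302.7,198.4)),((418.5,254.8),(188.4,151.6)),((199.3,140.2),(326,212.4))]: print(tri(a,b))
y=np.radians(3);ex=np.array([np.cos(y),np.sin(y),0]);ey=np.array([-np.sin(y),np.cos(y),0]);o=np.array([.5708,.035,0])
for th in np.arange(1.4,1.96,.1):
    P=lambda x,rr,n:o+ex*x+ey*(.11-rr*np.cos(th)+n*np.sin(th))+np.array([0,0,.081+rr*np.sin(th)+n*np.cos(th)])
    print(round(th,2),proj(c,[P(0,.22,0),P(.15,.22,0),P(.09,.195,.018)]).round(1).tolist(),proj(s,[P(.09,.195,.018)]).round(1).tolist())
E
python3 -m inch '[{"x":-15,"spin":7.1},{"x":-15,"spin":7.1},{"x":-15,"spin":7.1},{"x":-15,"spin":7.1},{"x":-15,"spin":7.1},{"x":-15,"spin":7.1},{"x":-15,"spin":7.1},{"x":-15,"spin":7.1}]' 0 20
```

```text
(array([0.6701, 0.0998, 0.0718]), array([ 0.0005, -0.0013,  0.0001]))
(array([0.6023, 0.0961, 0.0592]), array([ 0.0006, -0.0014,  0.    ]))
(array([0.5337, 0.0925, 0.0717]), array([ 0.0004, -0.0009,  0.    ]))
(array([0.4661, 0.0889, 0.0589]), array([ 0.0007, -0.0017, -0.    ]))
(array([ 0.406 , -0.3217,  0.0297]), array([ 0.0018, -0.0034,  0.0011]))
(array([0.6529, 0.2119, 0.2705]), array([-0.0006,  0.0017,  0.0001]))
1.4 [[247.8, 177.7], [244.3, 106.9], [235.9, 138.0]] [[290.3, 199.8]]
1.5 [[237.0, 178.1], [233.7, 107.0], [226.7, 138.5]] [[299.3, 202.1]]
1.6 [[226.3, 178.6], [223.2, 107.5], [217.5, 139.1]] [[308.5, 205.2]]
1.7 [[215.7, 179.3], [212.8, 108.3], [208.7, 140.0]] [[317.5, 208.8]]
1.8 [[205.5, 180.2], [202.7, 109.5], [200.2, 141.1]] [[326.3, 213.0]]
1.9 [[195.7, 181.2], [193.1, 110.9], [192.3, 142.3]] [[334.7, 217.7]]$[0]: bad value
```

```bash
python3 -m inch '[{"x":-15,"y":0,"z":0,"spin":7},{"x":-15,"y":0,"z":0,"spin":7},{"x":-15,"y":0,"z":0,"spin":7},{"x":-15,"y":0,"z":0,"spin":7},{"x":-15,"y":0,"z":0,"spin":7},{"x":-15,"y":0,"z":0,"spin":7},{"x":-15,"y":0,"z":0,"spin":7},{"x":-15,"y":0,"z":0,"spin":7}]' 0 20
```

```text
time_s: 0.77
position: [0.2494, 0.5728, 0.3596]
eef_rot: [0.454, 0.542, -0.454, 0.542]
force: [0.1, 0.7, -0.2]
finger_gap: 0.0416
```

```bash
python3 -m inch '[{"spin":7},{"y":18,"z":35},{"y":18,"z":35},{"y":18,"z":35},{"y":18,"z":35},{"y":18,"z":35},{"y":18,"z":35},{"y":18,"z":35}]'; python3 -m inch '[{"y":18,"z":35},{"y":18,"z":35},{"y":18,"z":35},{"y":18,"z":35},{"y":18,"z":35},{"y":18,"z":35},{"y":18,"z":35},{}]'; python3 -c "
from h import *
from scipy.spatial.transform import Rotation as Ro
s=r.read_state();R=Ro.from_quat(s['eef_rot']).as_matrix();print(s['position'],R.round(3),R.T@(np.array([.5338,.0915,.12])-s['position']),s['force'])"
```

```text
[0.2494291  0.57275327 0.35962512] [[-0.001  0.984  0.176]
 [-0.001  0.176 -0.984]
 [-1.    -0.001  0.001]] [0.2399397  0.19557088 0.52351952] [ 0.06789896  0.69785594 -0.16794989]$[0]: bad value
$[0]: bad value
```

```bash
python3 -m inch '[{"x":0,"y":0,"z":0,"spin":7},{"x":0,"y":18,"z":35,"spin":0},{"x":0,"y":18,"z":35,"spin":0},{"x":0,"y":18,"z":35,"spin":0},{"x":0,"y":18,"z":35,"spin":0},{"x":0,"y":18,"z":35,"spin":0},{"x":0,"y":18,"z":35,"spin":0},{"x":0,"y":18,"z":35,"spin":0}]'; python3 -m inch '[{"x":0,"y":18,"z":35,"spin":0},{"x":0,"y":18,"z":35,"spin":0},{"x":0,"y":18,"z":35,"spin":0},{"x":0,"y":18,"z":35,"spin":0},{"x":0,"y":18,"z":35,"spin":0},{"x":0,"y":18,"z":35,"spin":0},{"x":0,"y":18,"z":35,"spin":0},{"x":0,"y":0,"z":0,"spin":0}]'; cat > d.py <<'E'
import sys
from h import *
from scipy.spatial.transform import Rotation as Ro
s=r.read_state();R=Ro.from_quat(s['eef_rot']).as_matrix();a=list(map(float,sys.argv[1:4]))
print(s['time_s'],s['position'].round(4),'jaw deg',np.degrees(np.arctan2(R[1,1],R[0,1])).round(2),'go mm',(1000*R.T@(np.array(a)-s['position'])).round(1),'F',s['force'].round(1),'j6',s['joint_pos'][5].round(2))
E
python3 d.py .5338 .0915 .12
```

```text
time_s: 1.43
position: [0.3905, 0.3343, 0.3591]
eef_rot: [0.484, 0.515, -0.485, 0.515]
force: [0.8, -0.0, -0.2]
finger_gap: 0.0006
time_s: 2.1
position: [0.533, 0.0932, 0.3584]
eef_rot: [0.485, 0.513, -0.487, 0.514]
force: [-1.7, 1.0, -0.3]
finger_gap: 0.0006
2.1 [0.533  0.0932 0.3584] jaw deg 3.11 go mm [238.4   0.9   1. ] F [-1.7  1.  -0.3] j6 -0.03
```

```bash
python3 -m inch '[{"x":38,"y":0,"z":0,"spin":0},{"x":40,"y":1,"z":1,"spin":0},{"x":40,"y":0,"z":0,"spin":0},{"x":40,"y":0,"z":0,"spin":0},{"x":40,"y":0,"z":0,"spin":0},{"x":38,"y":0,"z":0,"spin":0},{"x":18,"y":0,"z":0,"spin":0},{"x":5,"y":0,"z":0,"spin":0}]'; python3 -m inch '[{"x":4,"y":0,"z":0,"spin":0},{"x":4,"y":0,"z":0,"spin":0},{"x":3,"y":0,"z":0,"spin":0},{"x":2,"y":0,"z":0,"spin":0},{"x":0,"y":0,"z":0,"spin":0}]'; python3 d.py .5338 .0915 .083
```

```text
time_s: 2.77
position: [0.5279, 0.0984, 0.0958]
eef_rot: [0.482, 0.517, -0.487, 0.513]
force: [-4.1, 0.1, 5.2]
finger_gap: 0.0003
time_s: 3.18
position: [0.533, 0.0985, 0.0896]
eef_rot: [0.485, 0.514, -0.484, 0.516]
force: [-1.5, 0.2, 1.1]
finger_gap: 0.0004
3.1833 [0.533  0.0985 0.0896] jaw deg 3.47 go mm [6.6 0.4 7. ] F [-1.5  0.2  1.1] j6 -0.02
```

```bash
python3 -m inch '[{"x":-10,"y":0,"z":3,"spin":0},{"x":0,"y":0,"z":4,"spin":0},{"x":0,"y":0,"z":0,"spin":0}]'; python3 d.py .5338 .0915 .083
```

```text
time_s: 3.43
position: [0.534, 0.0906, 0.0996]
eef_rot: [0.486, 0.514, -0.484, 0.516]
force: [0.8, -0.8, -0.3]
finger_gap: 0.0009
3.4333 [0.534  0.0906 0.0996] jaw deg 3.45 go mm [16.6 -0.2 -1. ] F [ 0.8 -0.8 -0.3] j6 -0.04
```

```bash
python3 -m inch '[{"x":8,"y":0,"z":-1,"spin":0},{"x":4,"y":0,"z":0,"spin":0},{"x":3,"y":0,"z":0,"spin":0},{"x":2,"y":0,"z":0,"spin":0},{"x":1,"y":0,"z":0,"spin":0},{"x":0,"y":0,"z":0,"spin":0}]'; python3 d.py .5338 .0915 .083
```

```text
time_s: 3.93
position: [0.5339, 0.0921, 0.0827]
eef_rot: [0.485, 0.514, -0.484, 0.516]
force: [-6.2, -1.4, 24.0]
finger_gap: 0.0005
3.9333 [0.5339 0.0921 0.0827] jaw deg 3.48 go mm [-0.3 -0.1  0.6] F [-6.2 -1.4 24. ] j6 -0.03
```

```bash
python3 -m inch '[{"x":-18,"y":0,"z":0,"spin":0},{"x":-20,"y":10,"z":0,"spin":0},{"x":0,"y":30,"z":0,"spin":0},{"x":0,"y":36,"z":0,"spin":0},{"x":0,"y":36,"z":0,"spin":0},{"x":0,"y":20,"z":0,"spin":0},{"x":0,"y":4,"z":0,"spin":0},{"x":0,"y":0,"z":0,"spin":0}]'; python3 d.py .67 .0987 .083
```

```text
time_s: 4.6
position: [0.6675, 0.1004, 0.1157]
eef_rot: [0.484, 0.516, -0.485, 0.514]
force: [-1.9, -0.2, -0.0]
finger_gap: 0.0001
4.6 [0.6675 0.1004 0.1157] jaw deg 3.46 go mm [32.7  2.4  1.8] F [-1.9 -0.2 -0. ] j6 -0.03
```

```bash
python3 -m inch '[{"x":8,"y":2,"z":2,"spin":0},{"x":7,"y":0,"z":0,"spin":0},{"x":5,"y":0,"z":0,"spin":0},{"x":4,"y":0,"z":0,"spin":0},{"x":4,"y":0,"z":0,"spin":0},{"x":2,"y":0,"z":0,"spin":0},{"x":1,"y":0,"z":0,"spin":0},{"x":0,"y":0,"z":0,"spin":0}]'; python3 d.py .67 .0987 .083
```

```text
time_s: 5.27
position: [0.6692, 0.0986, 0.0864]
eef_rot: [0.484, 0.515, -0.485, 0.515]
force: [-1.1, -0.7, 1.4]
finger_gap: 0.0003
5.2667 [0.6692 0.0986 0.0864] jaw deg 3.47 go mm [ 3.4  0.8 -0.1] F [-1.1 -0.7  1.4] j6 -0.03
```

```bash
python3 -m inch '[{"x":2,"y":0,"z":0,"spin":0},{"x":1,"y":0,"z":0,"spin":0},{"x":1,"y":0,"z":0,"spin":0},{"x":0,"y":0,"z":0,"spin":0},{"x":0,"y":0,"z":0,"spin":0}]'; python3 d.py .67 .0987 .083
```

```text
time_s: 5.68
position: [0.6699, 0.0986, 0.0832]
eef_rot: [0.485, 0.515, -0.485, 0.515]
force: [-5.0, -0.2, 6.7]
finger_gap: 0.0001
5.6833 [0.6699 0.0986 0.0832] jaw deg 3.47 go mm [ 0.2  0.1 -0.1] F [-5.  -0.2  6.7] j6 -0.03
```

```bash
python3 -m inch '[{"x":1,"y":0,"z":0,"spin":0},{"x":0,"y":0,"z":0,"spin":0},{"x":0,"y":0,"z":0,"spin":0}]'; python3 d.py .67 .0987 .083;
```

```text
time_s: 5.93
position: [0.67, 0.0986, 0.0831]
eef_rot: [0.485, 0.515, -0.485, 0.515]
force: [-6.3, -0.2, 11.2]
finger_gap: 0.0005
5.9333 [0.67   0.0986 0.0831] jaw deg 3.47 go mm [ 0.1  0.1 -0.1] F [-6.3 -0.2 11.2] j6 -0.03
```

```bash
python3 -m inch '[{"x":2,"y":0,"z":0,"spin":0},{"x":0,"y":0,"z":0,"spin":0}]';python3 -m inch '[{"x":-30,"y":0,"z":0,"spin":0},{"x":-40,"y":0,"z":0,"spin":0},{"x":-40,"y":0,"z":0,"spin":0},{"x":-20,"y":-22,"z":28,"spin":0},{"x":0,"y":-24,"z":33,"spin":0},{"x":0,"y":-24,"z":33,"spin":0},{"x":0,"y":-24,"z":33,"spin":0},{"x":0,"y":-24,"z":33,"spin":0}]' 80; python3 -m inch '[{"x":0,"y":-24,"z":33,"spin":0},{"x":0,"y":-24,"z":33,"spin":0},{"x":0,"y":-24,"z":33,"spin":0},{"x":0,"y":-24,"z":33,"spin":0},{"x":0,"y":-24,"z":33,"spin":0},{"x":0,"y":-24,"z":33,"spin":0},{"x":0,"y":-24,"z":33,"spin":0},{"x":0,"y":0,"z":0,"spin":-7}]'; python3 -m inch '[{"x":0,"y":0,"z":0,"spin":-7},{"x":0,"y":0,"z":0,"spin":-7},{"x":0,"y":0,"z":0,"spin":-7},{"x":0,"y":0,"z":0,"spin":-7},{"x":0,"y":0,"z":0,"spin":-7},{"x":0,"y":0,"z":0,"spin":-7},{"x":0,"y":0,"z":0,"spin":-7},{"x":0,"y":0,"z":0,"spin":-7}]';python3 d.py .406 -.322 .027
python3 - <<'E'
from h import *
c=np.load("top.npy",allow_pickle=True).item()
save(c,"roller.png",(400,235,440,275),12)
im=c["color"][235:275,400:440].astype(int); m=im.sum(2)<130
n,l,st,ce=cv2.connectedComponentsWithStats(m.astype(np.uint8))
for i in range(1,n):
    if st[i,4]>15:
        p=np.argwhere(l==i)[:,::-1]; print(ce[i]+[400,235],st[i,4],onz(c,ce[i]+[400,235],.035).round(4),np.polyfit(p[:,0],p[:,1],1))
E
```

```text
time_s: 6.1
position: [0.6701, 0.0987, 0.0829]
eef_rot: [0.485, 0.515, -0.485, 0.515]
force: [-12.2, -1.5, 19.9]
finger_gap: 0.0004
time_s: 6.77
position: [0.561, -0.0695, 0.2095]
eef_rot: [0.485, 0.515, -0.484, 0.516]
force: [-0.3, -0.4, -0.5]
finger_gap: 0.0458
time_s: 7.43
position: [0.4047, -0.3149, 0.2096]
eef_rot: [0.453, 0.541, -0.455, 0.543]
force: [0.1, 0.3, 1.0]
finger_gap: 0.0797
time_s: 8.1
position: [0.4083, -0.3092, 0.2093]
eef_rot: [0.142, 0.692, -0.142, 0.693]
force: [0.3, -0.4, -1.0]
finger_gap: 0.0801
8.1 [ 0.4083 -0.3092  0.2093] jaw deg 66.81 go mm [182.3 -12.6   2.7] F [ 0.3 -0.4 -1. ] j6 -1.97
[416.66666667 245.48333333] 60 [ 0.431  -0.3179  0.035 ] [-0.0967613  12.09602159]
[417.73076923 264.34615385] 52 [ 0.3823 -0.3191  0.035 ] [ 0.11594739 27.29031747]
```

View pics/roller.png

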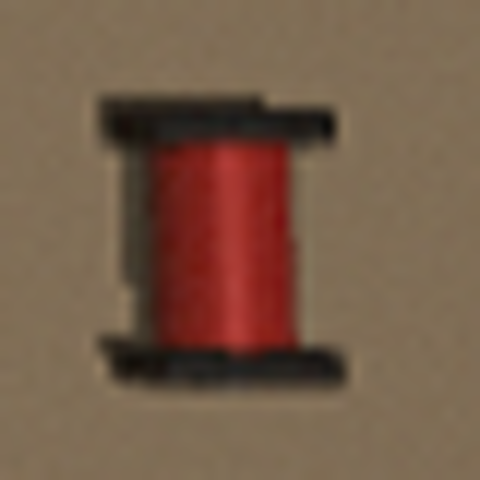

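```bash
python3 -m inch '[{"x":15,"y":0,"z":0,"spin":-7},{"x":15,"y":0,"z":0,"spin":-7},{"x":15,"y":0,"z":0,"spin":-7},{"x":15,"y":-6,"z":-1,"spin":-3},{"x":15,"y":-7,"z":-1,"spin":0},{"x":15,"y":0,"z":0,"spin":0},{"x":0,"y":0,"z":0,"spin":0},{"x":0,"y":0,"z":0,"spin":0}]' 80;python3 d.py .406 -.322 .027
python3 - <<'E'
from h import *
c=get("scene"); save(c,"close.png",(130,80,260,200),5)
E
```

```text
time_s: 8.77
position: [0.4055, -0.3215, 0.1187]
eef_rot: [-0.002, 0.708, 0.003, 0.707]
force: [0.2, 0.0, 0.1]
finger_gap: 0.0804
8.7667 [ 0.4055 -0.3215  0.1187] jaw deg 90.45 go mm [91.7 -0.7  0.6] F [0.2 0.  0.1] j6 -2.4
```

View pics/close.png

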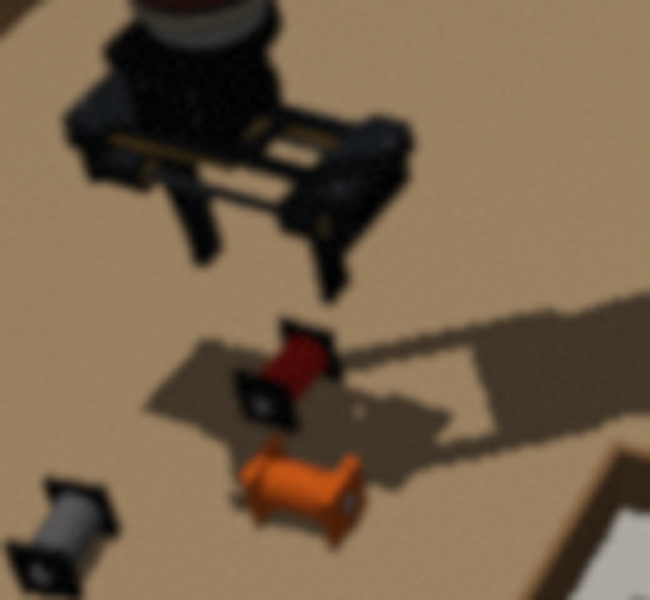

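The jaws straddle the red roller (crop (290,375)). The orange one (305,495) and the grey one (65,535) are clear. Next I descend and grip.

```bash
python3 -m inch '[{"x":30,"y":-1,"z":1,"spin":0},{"x":30,"y":0,"z":0,"spin":0},{"x":20,"y":0,"z":0,"spin":0},{"x":9,"y":0,"z":0,"spin":0},{"x":2,"y":0,"z":0,"spin":0},{"x":0,"y":0,"z":0,"spin":0}]' 60; python3 -m inch '[{"x":0,"y":0,"z":0,"spin":0},{"x":0,"y":0,"z":0,"spin":0},{"x":0,"y":0,"z":0,"spin":0},{"x":0,"y":0,"z":0,"spin":0},{"x":0,"y":0,"z":0,"spin":0},{"x":0,"y":0,"z":0,"spin":0},{"x":0,"y":0,"z":0,"spin":0},{"x":0,"y":0,"z":0,"spin":0}]' 20 20;python3 d.py .406 -.322 .027
```

```text
time_s: 9.32
position: [0.4074, -0.3234, 0.0293]
eef_rot: [-0.003, 0.707, 0.003, 0.707]
force: [0.7, -0.4, 0.2]
finger_gap: 0.0605
time_s: 9.98
position: [0.4073, -0.3234, 0.0291]
eef_rot: [-0.003, 0.707, 0.003, 0.707]
force: [-0.1, -0.3, 4.0]
finger_gap: 0.0294
9.9833 [ 0.4073 -0.3234  0.0291] jaw deg 90.46 go mm [ 2.1  1.4 -1.3] F [-0.1 -0.3  4. ] j6 -2.4
```

```bash
python3 -m inch '[{"x":-15,"y":0,"z":0,"spin":0},{"x":-30,"y":0,"z":0,"spin":0},{"x":-35,"y":0,"z":0,"spin":0},{"x":-35,"y":0,"z":0,"spin":0},{"x":-15,"y":20,"z":8,"spin":0},{"x":0,"y":28,"z":11,"spin":0},{"x":0,"y":28,"z":11,"spin":0},{"x":0,"y":28,"z":11,"spin":0}]'; python3 -m inch '[{"x":0,"y":28,"z":11,"spin":0},{"x":0,"y":28,"z":11,"spin":-2.7},{"x":0,"y":28,"z":11,"spin":0},{"x":0,"y":28,"z":11,"spin":0},{"x":0,"y":28,"z":11,"spin":0},{"x":0,"y":28,"z":11,"spin":0},{"x":0,"y":28,"z":11,"spin":0},{"x":0,"y":0,"z":0,"spin":0}]';python3 d.py .5338 -.0092 .051
```

```text
time_s: 10.65
position: [0.4471, -0.2176, 0.1586]
eef_rot: [-0.002, 0.707, 0.002, 0.707]
force: [0.2, 0.4, -1.2]
finger_gap: 0.0296
time_s: 11.32
position: [0.5163, -0.0151, 0.1581]
eef_rot: [-0.02, 0.707, 0.022, 0.707]
force: [-0.2, 0.3, -1.1]
finger_gap: 0.0296
11.3167 [ 0.5163 -0.0151  0.1581] jaw deg 93.37 go mm [107.1   4.6  17.8] F [-0.2  0.3 -1.1] j6 -1.81
```

Now I move over the bay, come partway down and look.

```bash
python3 -m inch '[{"x":0,"y":4,"z":14,"spin":0},{"x":20,"y":1,"z":4,"spin":0},{"x":25,"y":0,"z":0,"spin":0},{"x":20,"y":0,"z":0,"spin":0},{"x":10,"y":0,"z":0,"spin":0},{"x":0,"y":0,"z":0,"spin":0},{"x":0,"y":0,"z":0,"spin":0}]';python3 d.py .5338 -.0092 .051
python3 - <<'E'
from h import *
c=get("scene"); save(c,"bay.png",(190,150,340,270),5); np.save("s2.npy",c,allow_pickle=True)
y=np.radians(3.2);ex=np.array([np.cos(y),np.sin(y),0]);ey=np.array([-np.sin(y),np.cos(y),0]);o=np.array([.5338,-.0092,0.022])
print(((proj(c,[o+ex*a*.042+ey*b*.03 for a,b in((1,1),(1,-1),(-1,-1),(-1,1))])-[190,150])*5).round())
E
```

```text
time_s: 11.9
position: [0.5331, -0.0139, 0.0832]
eef_rot: [-0.019, 0.707, 0.019, 0.706]
force: [0.4, 0.3, -0.8]
finger_gap: 0.0296
11.9 [ 0.5331 -0.0139  0.0832] jaw deg 93.15 go mm [32.2  4.6  1.1] F [ 0.4  0.3 -0.8] j6 -1.8
[[370. 389.]
 [268. 359.]
 [329. 249.]
 [427. 277.]]
```

View pics/bay.png

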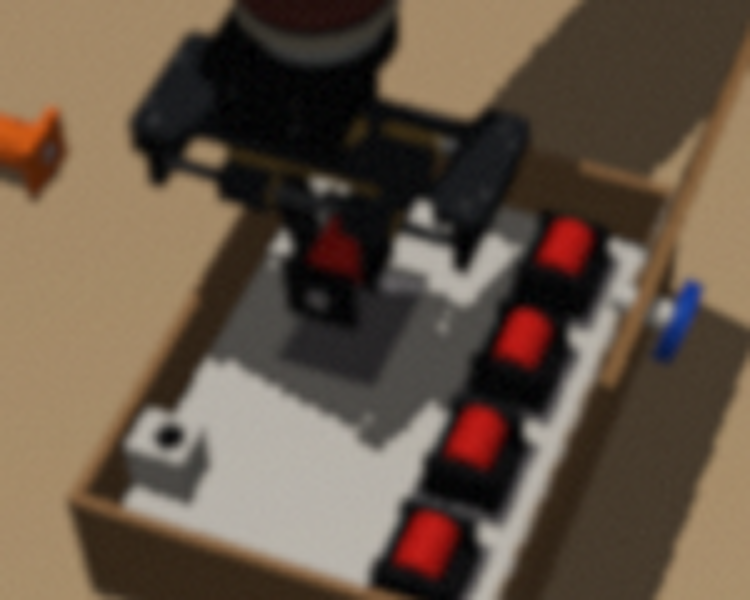

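All four blocks now look level and show no yellow. The roller hangs level over the bay, with its end plate at crop (322,298). I check its position in the jaws while correcting y.

```bash
python3 - <<'E'
from h import *
c=np.load("s2.npy",allow_pickle=True).item()
print(onz(c,(190+322/5,150+298/5),.0742),"expect ~(.563,-.0123)")
E
python3 -m inch '[{"x":10,"y":4,"z":1,"spin":0},{"x":8,"y":1,"z":0,"spin":0},{"x":4,"y":0,"z":0,"spin":0},{"x":0,"y":0,"z":0,"spin":0}]';python3 d.py .5338 -.0092 .051
```

```text
[ 0.56462331 -0.00671634  0.0742    ] expect ~(.563,-.0123)
time_s: 12.28
position: [0.5333, -0.0083, 0.0603]
eef_rot: [-0.019, 0.708, 0.02, 0.706]
force: [-0.2, 0.5, -1.8]
finger_gap: 0.0295
12.2833 [ 0.5333 -0.0083  0.0603] jaw deg 93.18 go mm [ 9.3 -0.9  0.5] F [-0.2  0.5 -1.8] j6 -1.79
```

```bash
python3 -m inch '[{"x":3,"y":-1,"z":0,"spin":0},{"x":2,"y":0,"z":0,"spin":0},{"x":2,"y":0,"z":0,"spin":0},{"x":1,"y":0,"z":0,"spin":0},{"x":0,"y":0,"z":0,"spin":0}]';python3 d.py .5338 -.0092 .051
```

```text
time_s: 12.7
position: [0.5342, -0.0097, 0.0533]
eef_rot: [-0.019, 0.707, 0.019, 0.707]
force: [0.1, -1.3, -0.8]
finger_gap: 0.0295
12.7 [ 0.5342 -0.0097  0.0533] jaw deg 93.16 go mm [ 2.3  0.5 -0.4] F [ 0.1 -1.3 -0.8] j6 -1.79
```

```bash
python3 -m inch '[{"x":1,"y":0,"z":0,"spin":0},{"x":1,"y":0,"z":0,"spin":0},{"x":0,"y":0,"z":0,"spin":0},{"x":0,"y":0,"z":0,"spin":0}]';python3 d.py .5338 -.0092 .051
```

```text
time_s: 13.03
position: [0.5343, -0.0096, 0.0515]
eef_rot: [-0.02, 0.707, 0.02, 0.707]
force: [-0.0, -0.1, -1.0]
finger_gap: 0.0292
13.0333 [ 0.5343 -0.0096  0.0515] jaw deg 93.16 go mm [ 0.5  0.5 -0.5] F [-0.  -0.1 -1. ] j6 -1.79
```

```bash
python3 -m inch '[{"x":1,"y":0,"z":0,"spin":0},{"x":0,"y":0,"z":0,"spin":0},{"x":0,"y":0,"z":0,"spin":0}]';python3 -m inch '[{"x":0.5,"y":0,"z":0,"spin":0},{"x":0,"y":0,"z":0,"spin":0},{"x":0,"y":0,"z":0,"spin":0}]'
```

```text
time_s: 13.28
position: [0.5345, -0.0096, 0.051]
eef_rot: [-0.02, 0.707, 0.02, 0.707]
force: [-2.5, 0.7, 6.5]
finger_gap: 0.0297
time_s: 13.53
position: [0.5345, -0.0096, 0.051]
eef_rot: [-0.02, 0.707, 0.02, 0.707]
force: [-3.4, 0.8, 8.7]
finger_gap: 0.0297
```

```bash
python3 -m inch '[{"x":0,"y":0,"z":0,"spin":0},{"x":0,"y":0,"z":0,"spin":0},{"x":0,"y":0,"z":0,"spin":0},{"x":0,"y":0,"z":0,"spin":0},{"x":-5,"y":0,"z":0,"spin":0},{"x":-15,"y":0,"z":0,"spin":0},{"x":-30,"y":0,"z":0,"spin":0},{"x":-40,"y":0,"z":0,"spin":0}]' 48;python3 -m inch '[{"x":-40,"y":0,"z":0,"spin":7},{"x":-40,"y":0,"z":0,"spin":7},{"x":-40,"y":0,"z":0,"spin":7},{"x":-40,"y":0,"z":0,"spin":7},{"x":-40,"y":0,"z":0,"spin":7},{"x":-20,"y":0,"z":0,"spin":7},{"x":0,"y":0,"z":0,"spin":7},{"x":0,"y":0,"z":0,"spin":7}]' 0
python3 -m inch '[{"x":0,"y":0,"z":0,"spin":7},{"x":0,"y":0,"z":0,"spin":7},{"x":0,"y":0,"z":0,"spin":7},{"x":0,"y":0,"z":0,"spin":7},{"x":0,"y":0,"z":0,"spin":6},{"x":0,"y":0,"z":0,"spin":0}]' 
python3 d.py .541 .229 .36
python3 - <<'E'
from h import *
c=get("top"); save(c,"bay2.png",(190,110,350,260),4)
E
```

```text
time_s: 14.2
position: [0.5316, -0.0092, 0.1379]
eef_rot: [-0.019, 0.709, 0.02, 0.704]
force: [0.4, -0.0, -0.4]
finger_gap: 0.0478
time_s: 14.87
position: [0.5351, -0.0097, 0.3631]
eef_rot: [0.317, 0.631, -0.316, 0.634]
force: [-0.5, -0.2, -1.0]
finger_gap: 0.0043
time_s: 15.37
position: [0.5342, -0.0096, 0.3602]
eef_rot: [0.487, 0.513, -0.487, 0.513]
force: [0.4, 0.2, 0.1]
finger_gap: 0.0005
15.3667 [ 0.5342 -0.0096  0.3602] jaw deg 2.95 go mm [ 2.00e-01  1.91e+01 -2.38e+02] F [0.4 0.2 0.1] j6 -0.22
```

View pics/bay2.png

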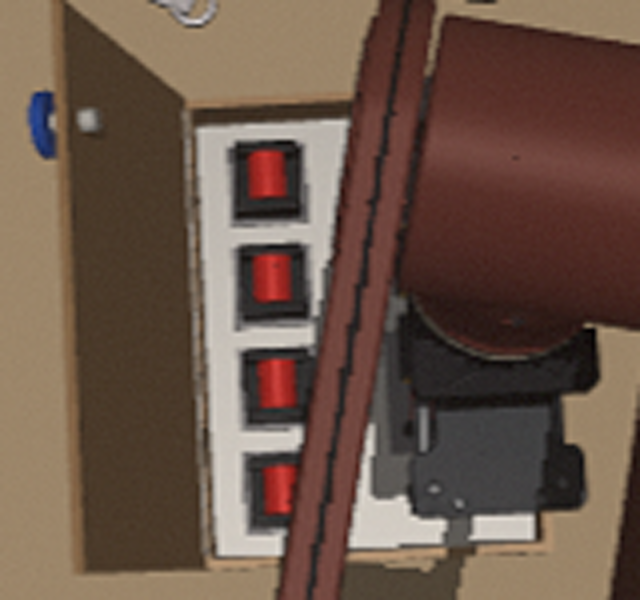

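All four blocks show no yellow, but the arm hides the bay. I move over the lid to its outer side and look again.

```bash
python3 -m inch '[{"x":0,"y":3,"z":-25,"spin":0},{"x":0,"y":3,"z":-36,"spin":0},{"x":0,"y":3,"z":-36,"spin":0},{"x":0,"y":3,"z":-36,"spin":0},{"x":0,"y":3,"z":-36,"spin":0},{"x":0,"y":3,"z":-36,"spin":0},{"x":0,"y":0,"z":-33,"spin":0},{"x":0,"y":0,"z":0,"spin":0}]'
python3 d.py .541 .229 .293
python3 - <<'E'
from h import *
c=get("scene"); save(c,"bay3.png",(190,110,350,270),4)
E
```

```text
time_s: 16.08
position: [0.538, 0.2344, 0.3598]
eef_rot: [0.484, 0.517, -0.483, 0.515]
force: [-0.6, -0.4, -0.3]
finger_gap: 0.0005
16.0833 [0.538  0.2344 0.3598] jaw deg 3.68 go mm [66.8  2.7  5.8] F [-0.6 -0.4 -0.3] j6 0.21
```

View pics/bay3.png

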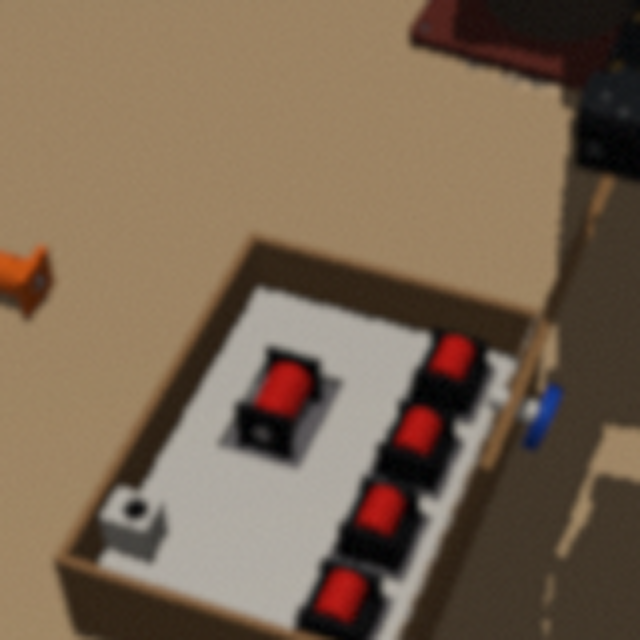

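The roller lies lengthwise in the bay (crop (280,395)), the blocks are level and the lid is still up. I lower the closed fingers behind the lid and swing it over.

```bash
cat > l.py <<'E'
from h import *
p=r.read_state();q=p["position"]-[.5708,.035,0];y=np.radians(3.1)
print("case xy,z:",(1000*np.array([q[0]*np.cos(y)+q[1]*np.sin(y),-q[0]*np.sin(y)+q[1]*np.cos(y),q[2]])).round(1),"F",p["force"].round(1),p["time_s"])
E
python3 -m inch '[{"x":30,"y":0,"z":0,"spin":0},{"x":30,"y":0,"z":0,"spin":0},{"x":7,"y":0,"z":12,"spin":0},{"x":0,"y":0,"z":15,"spin":0},{"x":-2,"y":0,"z":18,"spin":0},{"x":-2,"y":0,"z":18,"spin":0},{"x":-2,"y":0,"z":15,"spin":0},{"x":0,"y":0,"z":0,"spin":0}]'; python3 l.py
```

```text
time_s: 16.8
position: [0.5441, 0.1473, 0.3004]
eef_rot: [0.486, 0.512, -0.487, 0.514]
force: [1.3, -0.4, 0.5]
finger_gap: -0.0
case xy,z: [-20.6 113.6 300.4] F [ 1.3 -0.4  0.5] 16.8
```

```bash
python3 -m inch '[{"x":4,"y":0,"z":22,"spin":0},{"x":5,"y":0,"z":22,"spin":0},{"x":7,"y":0,"z":19,"spin":0},{"x":7,"y":0,"z":18,"spin":0},{"x":10,"y":0,"z":17,"spin":0},{"x":11,"y":0,"z":17,"spin":0},{"x":0,"y":0,"z":0,"spin":0}]'; python3 l.py
```

```text
time_s: 17.38
position: [0.5489, 0.0334, 0.2534]
eef_rot: [0.485, 0.514, -0.487, 0.513]
force: [-0.4, -0.0, -1.1]
finger_gap: 0.0005
case xy,z: [-21.9  -0.4 253.4] F [-0.4 -0.  -1.1] 17.3833
```

```bash
python3 - <<'E'
from h import *
c=get("scene"); save(c,"lid.png",(150,60,390,290),3)
E
```

```text
(no output)
```

View pics/lid.png

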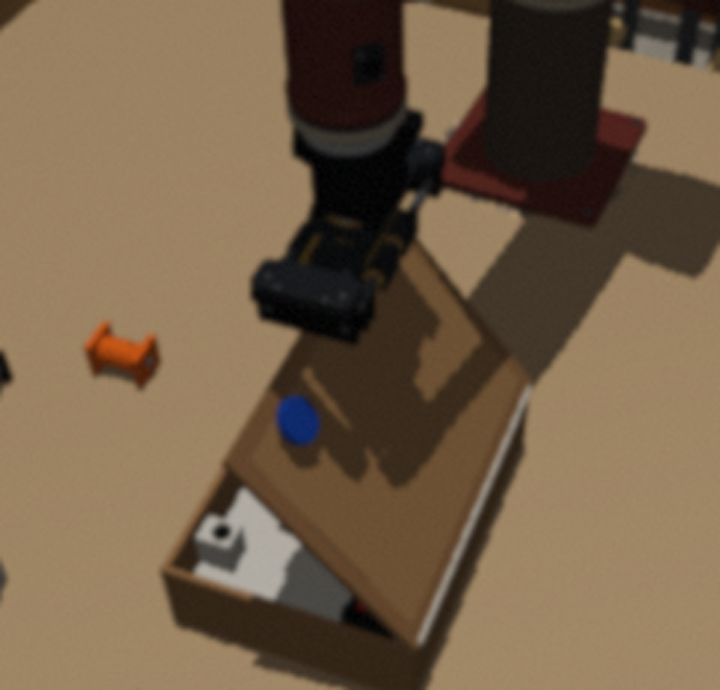

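The lid has folded to about 50° and is following the fingers. I carry on along the arc.

```bash
python3 -m inch '[{"x":11,"y":0,"z":16,"spin":0},{"x":13,"y":0,"z":15,"spin":0},{"x":16,"y":0,"z":12,"spin":0},{"x":17,"y":0,"z":11,"spin":0},{"x":18,"y":0,"z":8,"spin":0},{"x":18,"y":0,"z":8,"spin":0},{"x":20,"y":0,"z":5,"spin":0},{"x":0,"y":0,"z":0,"spin":0}]'; python3 l.py;  python3 -m inch '[{"x":15,"y":0,"z":2,"spin":0},{"x":10,"y":0,"z":1,"spin":0},{"x":5,"y":0,"z":0,"spin":0},{"x":0,"y":0,"z":0,"spin":0}]'; python3 l.py
```

```text
time_s: 18.1
position: [0.5519, -0.0383, 0.139]
eef_rot: [0.485, 0.515, -0.487, 0.512]
force: [-0.6, 0.5, -1.1]
finger_gap: 0.0006
case xy,z: [-22.8 -72.2 139. ] F [-0.6  0.5 -1.1] 18.1
time_s: 18.43
position: [0.5536, -0.0409, 0.1116]
eef_rot: [0.486, 0.514, -0.486, 0.513]
force: [-0.2, 0.1, -0.5]
finger_gap: 0.0006
case xy,z: [-21.2 -74.9 111.6] F [-0.2  0.1 -0.5] 18.4333
```

```bash
python3 -m inch '[{"x":5,"y":0,"z":0,"spin":0},{"x":3,"y":0,"z":0,"spin":0},{"x":2,"y":0,"z":0,"spin":0},{"x":1,"y":0,"z":0,"spin":0},{"x":0,"y":0,"z":0,"spin":0},{"x":0,"y":0,"z":0,"spin":0}]'; python3 l.py
```

```text
time_s: 18.93
position: [0.5543, -0.0415, 0.1014]
eef_rot: [0.486, 0.514, -0.486, 0.514]
force: [-0.3, 0.6, 1.6]
finger_gap: 0.0003
case xy,z: [-20.6 -75.5 101.4] F [-0.3  0.6  1.6] 18.9333
```

```bash
python3 -m inch '[{"x":1,"y":0,"z":0,"spin":0},{"x":1,"y":0,"z":0,"spin":0},{"x":1,"y":0,"z":0,"spin":0},{"x":0,"y":0,"z":0,"spin":0},{"x":0,"y":0,"z":0,"spin":0}]'; python3 l.py
```

```text
time_s: 19.35
position: [0.5545, -0.0416, 0.1011]
eef_rot: [0.486, 0.514, -0.486, 0.514]
force: [-9.9, 2.2, 20.8]
finger_gap: 0.0002
case xy,z: [-20.4 -75.6 101.1] F [-9.9  2.2 20.8] 19.35
```

```bash
python3 -m inch '[{"x":-15,"y":0,"z":0,"spin":0},{"x":-30,"y":0,"z":0,"spin":0},{"x":0,"y":25,"z":3,"spin":0},{"x":0,"y":35,"z":3,"spin":0},{"x":0,"y":32,"z":3,"spin":0},{"x":0,"y":16,"z":0,"spin":0},{"x":0,"y":2,"z":0,"spin":0},{"x":0,"y":0,"z":0,"spin":0}]'; python3 l.py
python3 - <<'E'
from h import *
c=get("top");im=c["color"].astype(int);m=(im[...,2]>80)&(im[...,0]<.5*im[...,2]);p=np.argwhere(m)[:,::-1];print(len(p),p.mean(0),onz(c,p.mean(0),.1))
c=get("scene"); save(c,"plug.png",(170,150,330,270),4)
im=c["color"].astype(int);m=(im[...,2]>80)&(im[...,0]<.5*im[...,2]);p=np.argwhere(m)[:,::-1];print(len(p),p.mean(0),onz(c,p.mean(0),.1))
E
```

```text
time_s: 20.02
position: [0.6645, -0.0445, 0.1423]
eef_rot: [0.486, 0.514, -0.486, 0.513]
force: [-0.9, -0.6, -0.4]
finger_gap: 0.0005
case xy,z: [ 89.3 -84.4 142.3] F [-0.9 -0.6 -0.4] 20.0167
0 [nan nan] [nan nan nan]
0 [nan nan] [nan nan nan]<stdin>:2: RuntimeWarning: Mean of empty slice.
  ret = um.true_divide(
<stdin>:4: RuntimeWarning: Mean of empty slice.
```

View pics/plug.png

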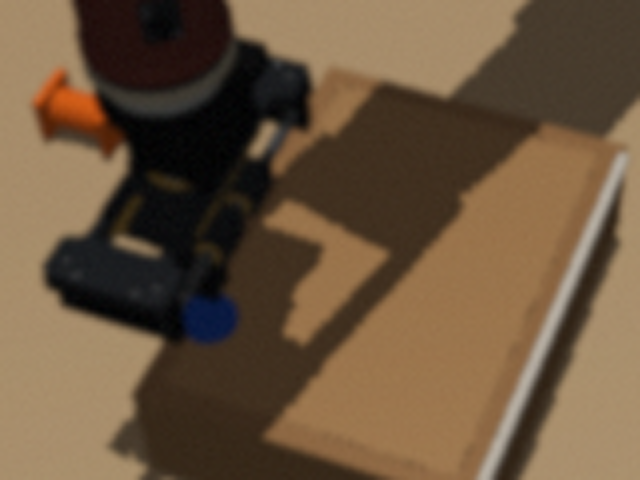

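The lid is flat shut. The plug head is at crop (210,318), standing up in shade with the fingertips just over it. I press it down.

```bash
python3 -c "
from h import *
c=get('scene');print(onz(c,(222.5,229.5),.1),proj(c,[.6653,-.045,.102]))"
python3 -m inch '[{"x":10,"y":1,"z":0,"spin":0},{"x":8,"y":0,"z":0,"spin":0},{"x":5,"y":0,"z":0,"spin":0},{"x":4,"y":0,"z":0,"spin":0},{"x":3,"y":0,"z":0,"spin":0},{"x":2,"y":0,"z":0,"spin":0},{"x":0,"y":0,"z":0,"spin":0},{"x":0,"y":0,"z":0,"spin":0}]'; python3 l.py
```

```text
[ 0.67079195 -0.03936734  0.1       ] [[221.49133575 226.63025719]]
time_s: 20.83
position: [0.6657, -0.0445, 0.1108]
eef_rot: [0.486, 0.513, -0.486, 0.514]
force: [0.7, -0.0, -0.3]
finger_gap: 0.0005
case xy,z: [ 90.5 -84.5 110.8] F [ 0.7 -0.  -0.3] 20.8333
```

```bash
python3 -m inch '[{"x":1,"y":0,"z":0,"spin":0},{"x":1,"y":0,"z":0,"spin":0},{"x":1,"y":0,"z":0,"spin":0},{"x":0,"y":0,"z":0,"spin":0},{"x":0,"y":0,"z":0,"spin":0}]'; python3 l.py
```

```text
time_s: 21.25
position: [0.666, -0.0445, 0.1093]
eef_rot: [0.486, 0.513, -0.486, 0.514]
force: [-2.0, 0.2, 6.4]
finger_gap: 0.0004
case xy,z: [ 90.8 -84.5 109.3] F [-2.   0.2  6.4] 21.25
```

```bash
python3 -m inch '[{"x":1,"y":0,"z":0,"spin":0},{"x":0,"y":0,"z":0,"spin":0},{"x":0,"y":0,"z":0,"spin":0}]'; python3 l.py
```

```text
time_s: 21.5
position: [0.6661, -0.0445, 0.1092]
eef_rot: [0.486, 0.513, -0.486, 0.514]
force: [-4.8, 0.4, 12.1]
finger_gap: 0.0006
case xy,z: [ 90.8 -84.6 109.2] F [-4.8  0.4 12.1] 21.5
```

Height 109.2 is rigid and matches home. One firmer press, then I withdraw and look.

```bash
python3 -m inch '[{"x":2,"y":0,"z":0,"spin":0},{"x":0,"y":0,"z":0,"spin":0},{"x":0,"y":0,"z":0,"spin":0}]'; python3 l.py
python3 -m inch '[{"x":-15,"y":0,"z":0,"spin":0},{"x":-30,"y":0,"z":0,"spin":0},{"x":-40,"y":0,"z":0,"spin":0},{"x":-40,"y":-10,"z":20,"spin":0},{"x":0,"y":-10,"z":35,"spin":0},{"x":0,"y":-10,"z":35,"spin":0},{"x":0,"y":-10,"z":35,"spin":0},{"x":0,"y":-10,"z":35,"spin":0}]'
python3 -m inch '[{"x":0,"y":-10,"z":35,"spin":0},{"x":0,"y":-10,"z":35,"spin":0},{"x":0,"y":0,"z":0,"spin":0},{"x":0,"y":0,"z":0,"spin":0}]'
python3 - <<'E'
from h import *
c=get("scene"); save(c,"end.png",s=1.4)
im=c["color"].astype(int);m=(im[...,2]>60)&(im[...,0]<.6*im[...,2]);m[:150]=0;p=np.argwhere(m)[:,::-1];a=p.mean(0)
t=get("top");im=t["color"].astype(int);m=(im[...,2]>60)&(im[...,0]<.6*im[...,2]);q=np.argwhere(m)[:,::-1];b=q.mean(0)
print(len(p),a,len(q),b)
o1,d1=ray(c,a);o2,d2=ray(t,b);k=np.linalg.lstsq(np.c_[d1,-d2],o2-o1,rcond=None)[0];print(o1+d1*k[0],o2+d2*k[1])
E
```

```text
time_s: 21.75
position: [0.6662, -0.0445, 0.109]
eef_rot: [0.486, 0.513, -0.486, 0.514]
force: [-9.5, 1.4, 19.6]
finger_gap: 0.0006
case xy,z: [ 91.  -84.6 109. ] F [-9.5  1.4 19.6] 21.75
time_s: 22.42
position: [0.6249, -0.2064, 0.2269]
eef_rot: [0.486, 0.513, -0.486, 0.514]
force: [1.1, -0.1, -0.3]
finger_gap: 0.0002
time_s: 22.75
position: [0.6084, -0.2783, 0.2261]
eef_rot: [0.487, 0.513, -0.487, 0.513]
force: [0.7, 0.2, -0.3]
finger_gap: 0.0006
120 [222.2 231.1] 144 [312.49305556 152.42361111]
[ 0.6663283  -0.04477566  0.08494987] [ 0.6664196  -0.04497017  0.08498714]
```

View pics/end.png

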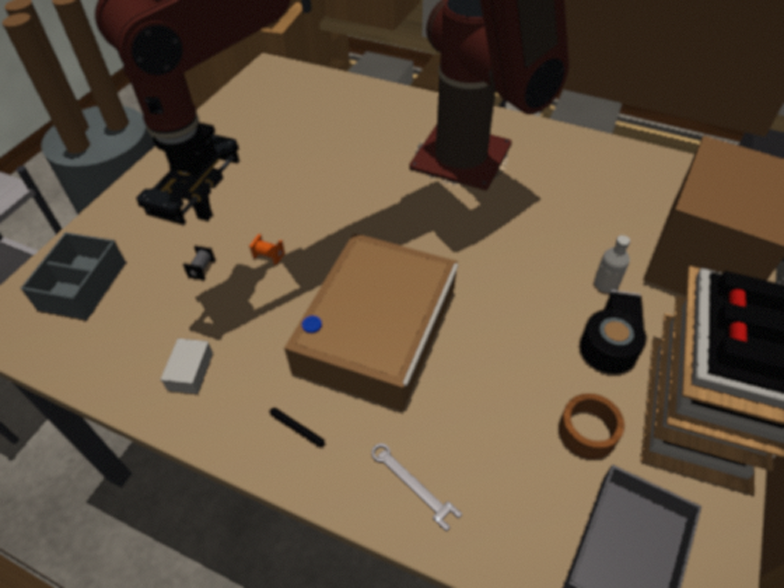

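The lid is flat shut, the plug at (312,324) sits flush, the other things are where they were and the arm is clear. I hand the job in.

```bash
python3 -c "
from bench import job_done
job_done()"
```

```text
the job is handed in; nothing more can be done
```

The kit is packed and the job was handed in at about 23 s of robot time, with the arm clear of everything and the jaws empty.

- **Blocks:** Two of the four stood proud, at x -34 and x +102. I pressed both home, and each came up solid at about 66 mm (24 N and 20 N). The other two measured home at the start, so I left them. No yellow bands showed in the later pictures.
- **Red roller:** I lowered it until the floor took its weight, then let go. The picture before closing the lid shows it lying lengthwise in the bay.
- **Lid:** It came up solid at 84 mm with about 21 N, which matches shut.
- **Plug:** It came up solid at 92 mm with about 20 N, which matches home. The last picture shows it flush.
- **Left alone:** In the last picture the grey roller, tape roll and dispenser look unmoved, as does the orange look-alike.

Three readings did not agree at first:
- **First press:** It landed about 7 mm off centre on the roller, so I lifted, re-centred and pressed again.
- **Roller in the jaws:** One sight of its end plate differed by about 5 mm from the arm's own position. That was within the bay's ±10 mm of room.
- **Plug height from the cameras:** The blue head triangulated at 85 mm, below the 92 mm where the fingers stopped. Part of that is the rim of the head being counted and the limits of the calibration, so I trusted the contact height.

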